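# Fit the spacer plate in a lamp pivot and counter-hold its bolt

## Task

Finish the pivot of the brass wall lamp on the jig: take the forked brass plate out of the wooden rack, slide it edgewise, prongs down, into the slot between the steel bracket and the lamp arm's lug until it is fully home astride the bolt, and let go of it. The nut runner is already turning slowly, but the loose bolt only spins along with its nut, so then reach down into the narrow gap behind the bracket, grip the hidden hexagon bolt head and hold it from turning until the nut has run up tight and the runner has stalled. Finish while still holding the bolt head, with the plate still home; leave the two other plates, the jar and the brass finial alone.

Things in the scene. Friction and masses are not known exactly. Their poses are not given: they have to be found in the camera images.
- lamp_jig: Aluminium jig plate, 16 mm thick, fixed to the bench, carrying a wall lamp's steel U bracket. Origin: on the bench, straight below the bolt head's centre. x runs along the bolt, from the nut runner through the bracket to the bolt head; y along the lamp arm; z up. Along x in mm: lug -36 to -30, slot -30 to -21, front cheek -21 to -16, washers -16 to -5, bolt head -5 to 5, rear cheek 26 to 31.
- gap_mouth (a point): Middle of the open top of the gap behind the bracket's front cheek, between the two cheeks, 88 mm above the bench. The gap is 42 mm wide along the jig's x, open above and at both ends along y, and its bottom is 21 mm above the bench. Both cheeks are 50 mm wide along y, and their tops are level with this point.
- runner_front (a point): Front end of the grey nut runner, on the bolt's axis, 75 mm above the bench. From here the runner lies along the jig's -x for 136 mm: 48 mm across, top 99 mm above the bench. Its socket (29 mm across) reaches 54 mm along +x to the lug.
- lug (a point): Centre of the round brass lug of the lamp arm, 26 mm across, 6 mm thick along the jig's x, 75 mm above the bench; its top is level with the bracket's. The arm runs along the jig's +y: a tube 12 mm thick to 185 mm out, then a brass shade 86 mm across to 255 mm. Fixed in the jig.
- slot_seat (a point): Where the centre of the forked plate (fork_mid) lies when the plate is fully home: in the slot, 25.5 mm from the bolt head's centre along the jig's -x, 81 mm above the bench. Axes as the jig's. Slot 9 mm wide along x, flared a little at the top on the bracket's side; bolt shank in it 10 mm thick. Home, the plate stands on a ledge 55 mm above the bench, its top 107 mm up, 19 mm above the bracket.
- bolt_head (a point): Centre of the dark steel hexagon head: 17 mm across flats, 19.6 mm across corners, 10 mm thick along the bolt, 75 mm above the bench. It turns about the jig's x at nearly 4 rad/s until gripped. Fingers come from above, one on each side of it along the jig's y; any turn position will do, as the flats settle onto the fingers. Holding it takes about 0.06 N m: a grip of 20 N or more does.
- bolt (a joint): How far the nut has been run up on the bolt, rad: 0 to 3 at the start, 15.5 when tight against the bolt's shoulder. It stays the same while the bolt spins along with the nut and grows by about 2.5 rad/s while the bolt is held: holding for 5 to 7 s runs the nut tight.
- runner (a joint): Turn of the runner's dark socket with two white stripes, rad. It grows by nearly 4 rad/s with the bolt loose and by 2.5 rad/s with the bolt held, and it stops (stalls at about 0.06 N m) when the nut is tight and the bolt is held.
- rack: Wooden rack fixed to the bench, 128 mm (x) by 58 mm (y) by 28 mm high; origin at the centre of its underside. Three slots along its y, 45 mm apart along x, each 7.5 mm wide, 43 mm long and 16 mm deep, each with one plate standing in it, the plate's faces towards the rack's +x and -x.
- fork_mid (a point): Centre of the loose forked brass plate, upright in one of the three rack slots (which one varies), 38 mm above the bench. 6 mm thick along its x, 40 mm wide along y, 52 mm high; this point is half-way up. The top 13 mm is a tab 28 mm wide; a notch 15 mm wide and 27 mm deep, flared at its mouth, runs up from the bottom edge. Both faces alike. 50 to 100 g.
- steel_plate: Bystander: loose solid steel plate of the same outline without a notch, in another rack slot; origin at the centre of its bottom edge.
- black_plate: Bystander: loose solid black plastic plate of the same outline without a notch, in another rack slot; origin at the centre of its bottom edge.
- jar: Bystander: closed jar, 56 mm across, 70 mm high, loose; origin at the centre of its underside.
- finial: Bystander: turned brass finial, 36 mm across, 46 mm high, loose; origin at the centre of its underside.

How it is judged:
On the way, in this order (a step that is already met when the one before it is completed fails the run):
1. the forked plate stands fully home in the slot, let go, with the nut not yet run tight (z of fork_mid in the frame of slot_seat between -0.004 and 0.003 m and horizontal distance between fork_mid and slot_seat below 0.008 m and angle between the z axis of fork_mid and the z axis of slot_seat, either way round below 0.14 rad and angle between the x axis of fork_mid and the x axis of slot_seat, either way round below 0.3 rad and contact force between the fingers and fork_plate below 0.3 N and value of joint bolt below 12 rad), for 0.2 s.
2. the bolt head is gripped and kept from turning while the nut runs up on it (contact force between the fingers and bolt above 4 N and distance between the grasp point and bolt_head below 0.024 m and velocity of joint bolt above 1 rad/s), for 0.5 s.
At the end, for the whole second after the job is handed in: Plate home in the slot (height +3/-4 mm, within 8 mm in plan, upright within 0.14 rad); nut tight (joint bolt above 15.2 rad), runner stalled (under 0.15 rad/s); the gripper still holds the bolt head: over 4 N on the bolt, grasp point within 24 mm of the head's centre (z of fork_mid in the frame of slot_seat between -0.004 and 0.003 m and horizontal distance between fork_mid and slot_seat below 0.008 m and angle between the z axis of fork_mid and the z axis of slot_seat, either way round below 0.14 rad and angle between the x axis of fork_mid and the x axis of slot_seat, either way round below 0.3 rad and contact force between the fingers and bolt above 4 N and distance between the grasp point and bolt_head below 0.024 m and value of joint bolt above 15.2 rad and velocity of joint runner between -0.15 and 0.15 rad/s); the arm keeps its last pose, push and grip.
It fails at once if the jar is shifted by more than 30 mm or knocked over (distance of jar from where it was at the start of the episode above 0.03 m or angle between jar's own z axis and vertical above 0.6 rad).
It fails at once if the brass finial is shifted by more than 30 mm or knocked over (distance of finial from where it was at the start of the episode above 0.03 m or angle between finial's own z axis and vertical above 0.6 rad).
It fails at once if the steel plate is shifted by more than 30 mm or knocked over (distance of steel_plate from where it was at the start of the episode above 0.03 m or angle between steel_plate's own z axis and vertical above 0.6 rad).
It fails at once if the black plate is shifted by more than 30 mm or knocked over (distance of black_plate from where it was at the start of the episode above 0.03 m or angle between black_plate's own z axis and vertical above 0.6 rad).
It also fails if it takes over 58 s, if anything falls off the work surface, if the arm or the gripper's body presses on something with over 40 N, if the wrist force passes 120 N, or if a joint passes its speed limit or range.

## Robot

A 7-joint arm with a two-finger parallel gripper is mounted at the origin on the work surface. World frame = base frame: x ahead of the robot, y to its left, z up, the work surface at z = 0. Lengths are in m, angles in rad, forces in N, time in s.
With the tool pointing down it reaches from about 0.4 to 0.85 m from the base axis. Payload 4.5 kg.
Tool frame: the origin (TCP) lies between the finger pads; the fingertips stand 22 mm ahead of it and the grasp point (between the pads) lies 3 mm ahead of it; y points along the fingers, z is the direction in which the jaws open and shut, and the axes are right-handed (so a half turn about y gives the same grasp; the last joint's range is limited). The gripper opens to 88 mm and grips with 3 to 60 N. Pads are 18 mm wide; open, the fingers measure 123 mm over their backs; the gripper's body (75 mm by 187 mm) begins 45 mm behind the grasp point.
Start: joints at [1.256, 0.689, -0.195, 1.565, 0.157, 0.902, -0.215], TCP at [0.214, -0.587, 0.261] pointing down, gripper open.
Joint ranges: [-3.01, 3.01], [-0.46, 2.08], [-1.47, 1.51], [0.13, 2.56], [-1, 4.14], [0.04, 2.09], [-2.66, 2.66]. Speed limits (rad/s): [2.57, 2.57, 3.14, 3.14, 3.14, 3.14, 3.14].

## Interface

Orientations are given as a unit quaternion [x, y, z, w].
In Python, from bench import env gives the robot as it stands.
- The arm moves only by the tool play_rows, never from a script. Its argument "steps" is a list of rows, each a list of 3 entries, a list of its own where there are three numbers: the shift along the world's x, y, z in units of 60 mm (1.0 is 60 mm), then the turn, a rotation vector about the world's x, y, z in units of 8 degrees (1.0 is 8 degrees), then the gripper command: -1 is shut, 1 is fully open, values between are in proportion. In form: [[[dx, dy, dz], [rx, ry, rz], claw], ...]. A call has 1 to 8 rows; each row is the pose to reach, as a shift and turn from the pose commanded when the call began; what a row does not reach only later rows make up. A row lasts 1/8 s, in which the tool goes at most 62.5 mm and 10.7 degrees, less where a joint would pass 70% of its speed; a pose out of reach is approached as far as the arm can. A call with a gripper value outside its range is refused whole. The fingers move at their own pace and stop on an object; "force" is the grip in N (left out, the last holds). Time passes only in rows, so rows that repeat a pose let the fingers close. It gives the time, the measured TCP pose, the force and the opening at its end, in the units of the state.
- env.get_obs(): the state, without advancing time (a new reading comes with each control period).
- env.grab_frame(name): name is "side" or "top" or "wrist"; returns (picture, depth): 400x640x3 uint8, red, green, blue; 400x640 float32, m along the optical axis (not along the pixel's ray), 0 where there is no reading.
- env.get_calibration(name): a dict with "fovy" (degrees; the focal length in pixels is half the picture's height over the tangent of half this angle, whatever the lens; pixels are square), "cx", "cy" (the principal point, pixels), "R" (3x3) and "t" (3): a world point X has camera coordinates R X + t; the wrist camera has in their place "hand_eye" (4x4, takes a point from camera to tool coordinates, whose origin is the TCP and whose axes are the tool frame's). Camera axes: x right, y down, z forward; pixel columns grow to the right and rows downward; lengths in m; the calibration is good to about 2 mm. A picture is of the moment at which its call begins: read the wrist's pose just before it. get_calibration takes no time and is no camera call.
- env.sign_off(): hands the job in, once; it reports no verdict.
Trained networks look in the newest picture that a camera, given by its name, has taken for a name from the list of things; names that differ only in an ending like _2 or _b are one class to them, and where a whole thing is asked for, a point or a joint stands for the part that bears it (a point fixed in the world has none). Each returns a list of dicts, best first, with "conf" (0 to 1); they miss things now and then, are a little off and sometimes report something else, mostly with a low value. They report only what shows in the picture. A call takes as long as a camera call.
- env.outline_of(camera, target): "region" (400x640 bool, what is visible of it) and "centre" ([row, column] in pixels, amid what is visible of it).
- env.place_of(camera, target): "centre" ([row, column] in pixels: a listed point, or the origin of a listed thing).
The state is a dict: "t": time; "joint_positions": joint angles; "qd": joint speeds; "effort": joint torques, N m; "tool_pos": TCP position; "ee_rot": TCP orientation; "wrist_force": force on the tool from outside, world axes, zero at the start; "torque": the same for the moment, N m; "finger_gap": finger opening in m.
Only numpy, scipy, OpenCV 4.12 (cv2) and the standard library are available. Lean on these libraries where they do the work, as an engineer would, in place of code of your own. Each camera call takes 0.05 s, during which the arm holds its last target.

## Working session

There is one attempt and no reset: what is moved stays moved. The work goes in short steps, Python scripts to look and compute and a tool call to move; the robot and the scene stay as the last step left them, time stands still between calls to the robot, and variables do not carry over. Pictures are saved under pics/ and viewed, and the job is handed in when it is done.

Besides the shell and the picture viewer there is one more tool, called after "Emit:" by a JSON object that holds its "fn" and its "kwargs", one argument or row to a line. play_rows: Moves the arm, as the interface text tells. Its arguments: {"type":"object","properties":{"steps":{"type":"array","items":{"type":"array"}},"force":{"type":"number"}},"required":["steps"]}

```bash
ls; mkdir -p pics; python3 - <<'E'
from bench import env
import cv2,numpy as np
o=env.get_obs();print({k:np.round(v,3) for k,v in o.items()})
for c in ["side","top"]:
    im,d=env.grab_frame(c);cv2.imwrite(f"pics/{c}0.png",im[:,:,::-1]);np.save(f"{c}_d.npy",d)
    k=env.get_calibration(c);print(c,k)
    for n in ["fork_mid","slot_seat","bolt_head","gap_mouth","lug","runner_front","rack","steel_plate","black_plate","jar","finial","lamp_jig"]:
        r=env.place_of(c,n); print(n,[(np.round(x["centre"],1),round(x["conf"],2)) for x in r[:3]])
print(env.get_calibration("wrist"),env.get_obs()["t"])
E
```

```text
pics
{'t': np.float64(0.0), 'joint_positions': array([ 1.256,  0.69 , -0.195,  1.566,  0.157,  0.902, -0.215]), 'qd': array([ 0.   ,  0.   ,  0.   ,  0.001,  0.001, -0.001,  0.   ]), 'effort': array([-0.0000e+00, -5.2757e+01, -1.2670e+00, -1.5343e+01, -5.3000e-02,
        6.0000e-03,  0.0000e+00]), 'tool_pos': array([ 0.213, -0.587,  0.26 ]), 'ee_rot': array([-0.123,  0.697, -0.696,  0.123]), 'wrist_force': array([ 0.347, -0.234,  0.503]), 'torque': array([-0.   , -0.057, -0.023]), 'finger_gap': np.float64(0.088)}
side {'fovy': 42.74969289459806, 'cx': 320.34475149982603, 'cy': 193.83436260121778, 'R': array([[ 0.93335719, -0.35891808, -0.00470835],
       [-0.22792004, -0.58246474, -0.78024821],
       [ 0.27730274,  0.72932341, -0.62545228]]), 't': array([-0.54526451,  0.15458833,  0.83975232])}
fork_mid [(array([315.3, 364.2]), 0.82)]
slot_seat [(array([147.9, 271.9]), 0.74)]
bolt_head [(array([147.1, 285.2]), 0.62)]
gap_mouth [(array([140.5, 284.8]), 0.92)]
lug [(array([151.8, 269.8]), 0.64), (array([225.6, 412.1]), 0.29)]
runner_front [(array([163.6, 242.7]), 0.87)]
rack [(array
[... 933 characters left out ...]
ay([197.5, 431.3]), 0.79), (array([208.6, 213.4]), 0.55)]
steel_plate [(array([198.4, 428.3]), 0.57)]
black_plate [(array([175. , 426.1]), 0.59)]
jar [(array([122.9, 339.1]), 0.65)]
finial []
lamp_jig [(array([210.5, 221.7]), 0.81), (array([173.2, 424.5]), 0.61)]
{'fovy': 69.89578118973306, 'cx': 320.9006664081729, 'cy': 198.51868642843007, 'hand_eye': array([[ 3.24645798e-04,  9.58440901e-01,  2.85290964e-01,
        -7.39539097e-02],
       [ 2.99669855e-04, -2.85291060e-01,  9.58440880e-01,
        -1.22936718e-01],
       [ 9.99999902e-01, -2.25660703e-04, -3.79834389e-04,
         1.50997911e-03],
       [ 0.00000000e+00,  0.00000000e+00,  0.00000000e+00,
         1.00000000e+00]])} 1.3
```

View pics/side0.png

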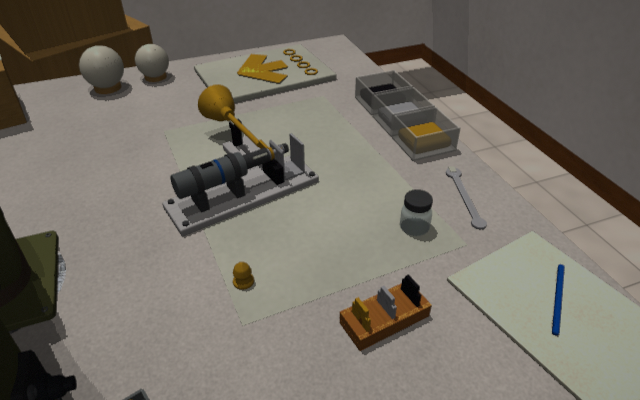

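View pics/top0.png

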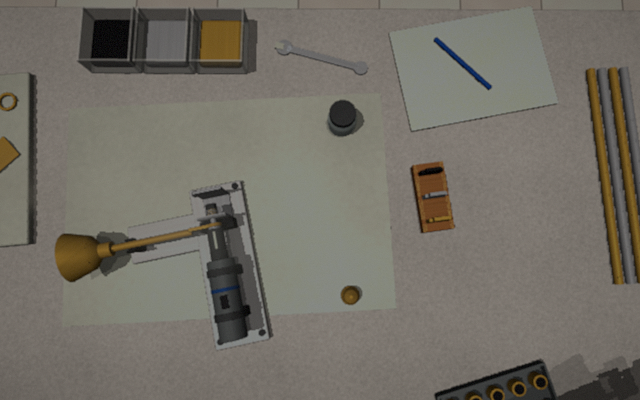

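```bash
cat > h.py <<'E'
import numpy as np
from bench import env
from scipy.spatial.transform import Rotation as Ro
def K(c):
    k=env.get_calibration(c); f=200/np.tan(np.radians(k["fovy"])/2); return k,f
def cam(c,obs=None):
    k,f=K(c)
    if "R" in k: R=np.array(k["R"]);return R.T, -R.T@np.array(k["t"]),f,k["cx"],k["cy"]
    H=np.array(k["hand_eye"]); Q=Ro.from_quat(obs["ee_rot"]).as_matrix()
    return Q@H[:3,:3], Q@H[:3,3]+obs["tool_pos"],f,k["cx"],k["cy"]
def atz(c,rc,z,obs=None):
    Rw,o,f,cx,cy=cam(c,obs); d=Rw@np.array([(rc[1]-cx)/f,(rc[0]-cy)/f,1]); return o+d*(z-o[2])/d[2]
def proj(c,X,obs=None):
    Rw,o,f,cx,cy=cam(c,obs); p=Rw.T@(np.asarray(X)-o); return np.array([cy+f*p[1]/p[2],cx+f*p[0]/p[2]])
def cloud(c,d,obs=None):
    Rw,o,f,cx,cy=cam(c,obs); v,u=np.mgrid[:400,:640]
    P=np.stack([(u-cx)/f*d,(v-cy)/f*d,d],-1)@Rw.T+o; P[d==0]=np.nan; return P
E
python3 - <<'E'
from h import *
S=dict(fork_mid=(315.3,364.2,.038),slot_seat=(147.9,271.9,.081),bolt_head=(147.1,285.2,.075),gap=(140.5,284.8,.088),lug=(151.8,269.8,.075),runner=(163.6,242.7,.075),rack=(316.8,384.5,0),steel=(314.1,384.4,.012),black=(302.3,407.5,.012),jar=(226.1,414,0),finial=(285.9,243.7,0))
T=dict(fork_mid=(220.5,437.3,.038),slot_seat=(220.6,212.2,.081),bolt_head=(210.1,213.8,.075),gap=(200.3,206.7,.088),lug=(225.6,214.4,.075),runner=(258.6,221.3,.075),rack=(197.5,431.3,0),steel=(198.4,428.3,.012),black=(175,426.1,.012),jar=(122.9,339.1,0))
for n in S: print(n,atz("side",S[n][:2],S[n][2]).round(4),atz("top",T[n][:2],T[n][2]).round(4) if n in T else "")
E
```

```text
fork_mid [ 0.5375 -0.3003  0.038 ] [ 0.5286 -0.2953  0.038 ]
slot_seat [0.5234 0.1085 0.081 ] [0.5219 0.1057 0.081 ]
bolt_head [0.5514 0.1103 0.075 ] [0.5409 0.1051 0.075 ]
gap [0.5525 0.1143 0.088 ] [0.5565 0.115  0.088 ]
lug [0.5177 0.1055 0.075 ] [0.5137 0.1029 0.075 ]
runner [0.4576 0.0856 0.075 ] [0.4568 0.0886 0.075 ]
rack [ 0.5798 -0.288   0.    ] [ 0.5764 -0.2941  0.    ]
steel [ 0.5769 -0.2914  0.012 ] [ 0.573  -0.2856  0.012 ]
black [ 0.6207 -0.2841  0.012 ] [ 0.6181 -0.2826  0.012 ]
jar [ 0.7245 -0.1213  0.    ] [ 0.7238 -0.1161  0.    ]
finial [ 0.3922 -0.1481  0.    ]
```

```bash
python3 - <<'E'
from h import *
o=env.get_obs(); print(Ro.from_quat(o["ee_rot"]).as_matrix().round(3))
import cv2
d=np.load("top_d.npy");P=cloud("top",d)
# rack top, high points
def sel(x0,x1,y0,y1,z0,z1):
    m=(P[...,0]>x0)&(P[...,0]<x1)&(P[...,1]>y0)&(P[...,1]<y1)&(P[...,2]>z0)&(P[...,2]<z1); return P[m]
r=sel(.48,.68,-.37,-.22,.022,.033)
print(len(r),cv2.minAreaRect(r[:,:2].astype(np.float32)),r[:,2].mean())
for zz in [(.045,.075)]:
    q=sel(.48,.68,-.37,-.22,*zz); print(len(q));
    for x in q[::6]: print(x.round(4))
b=sel(.48,.62,.05,.17,.080,.096);print(len(b),b[:,2].mean())
ru=sel(.28,.47,.0,.15,.09,.104);print(len(ru),cv2.minAreaRect(ru[:,:2].astype(np.float32)))
E
```

```text
[[-0.94   0.     0.342]
 [-0.342 -0.    -0.94 ]
 [-0.    -1.     0.   ]]
1798 ((0.5764268040657043, -0.289704829454422), (0.128276526927948, 0.05926521122455597), 8.118497848510742) 0.028147687020989767
290
[ 0.6246 -0.2893  0.065 ]
[ 0.6233 -0.2791  0.0622]
[ 0.6227 -0.2892  0.0653]
[ 0.6207 -0.2693  0.0657]
[ 0.6206 -0.2799  0.0663]
[ 0.6212 -0.2913  0.0639]
[ 0.6209 -0.2696  0.0555]
[ 0.6196 -0.279   0.0622]
[ 0.6192 -0.2892  0.0648]
[ 0.6219 -0.3034  0.0515]
[ 0.6182 -0.2704  0.06  ]
[ 0.6173 -0.2802  0.0648]
[ 0.6192 -0.2932  0.0555]
[ 0.6183 -0.2652  0.0499]
[ 0.6165 -0.2742  0.0591]
[ 0.6185 -0.2873  0.0494]
[ 0.6162 -0.2685  0.0512]
[ 0.6152 -0.2658  0.0464]
[ 0.5793 -0.2956  0.0635]
[ 0.5816 -0.31    0.0494]
[ 0.5772 -0.2845  0.0647]
[ 0.5776 -0.2957  0.0628]
[ 0.5793 -0.3092  0.0522]
[ 0.5759 -0.2833  0.0618]
[ 0.5756 -0.2935  0.0642]
[ 0.5755 -0.3041  0.0649]
[ 0.5753 -0.2763  0.053 ]
[ 0.5741 -0.2851  0.0617]
[ 0.5744 -0.2962  0.0603]
[ 0.5766 -0.3107  0.0459]
[ 0.5724 -0.2764  0.0603]
[ 0.573  -0.288   0.0569]
[ 0.5722 -0.2698  0.0488]
[ 0.5719 -0.2802  0.0511]
[ 0.5373 -0.3146  0.0539]
[ 0.5344 -0.303   0.0641]
[ 0.5324 -0.2816  0.0644]
[ 0.5326 -0.2924  0.0636]
[ 0.5327 -0.3031  0.0633]
[ 0.5319 -0.2774  0.0511]
[ 0.5307 -0.2852  0.0639]
[ 0.5307 -0.2956  0.065 ]
[ 0.5308 -0.3063  0.0645]
[ 0.5301 -0.2791  0.0513]
[ 0.529  -0.287   0.0636]
[ 0.5289 -0.2972  0.0653]
[ 0.5282 -0.2789  0.0517]
[ 0.5276 -0.2881  0.0588]
[ 0.5266 -0.2811  0.0497]
732 0.08521586862780499
1863 ((0.39605382084846497, 0.07816320657730103), (0.14905646443367004, 0.04408112168312073), 12.148821830749512)
```

Emit:
{"fn": "play_rows", "kwargs": {
  "steps": [
    [[0.67,0.6,0],[0,0,1.22],-0.3],
    [[1.33,1.2,-0.1],[0,0,2.44],-0.3],
    [[2,1.8,-0.2],[0,0,3.66],-0.3],
    [[2.65,2.4,-0.3],[0,0,4.88],-0.3],
    [[3.3,3.0,-0.4],[0,0,6.1],-0.3],
    [[4,3.6,-0.5],[0,0,7.32],-0.3],
    [[4.65,4.2,-0.6],[0,0,8.54],-0.3],
    [[5.31,4.85,-0.67],[0,0,9.76],-0.3]
  ]
}}

```text
t: 2.3
tool_pos: [0.5333, -0.2956, 0.2203]
ee_rot: [0.535, -0.462, 0.462, -0.535]
wrist_force: [1.1, -0.8, -0.9]
finger_gap: 0.0313
```

Emit:
{"fn": "play_rows", "kwargs": {
  "steps": [
    [[0,0,0],[0,0,0],-0.3],
    [[0,0,0],[0,0,0],-0.3]
  ]
}}

```text
t: 2.55
tool_pos: [0.5317, -0.297, 0.2203]
ee_rot: [0.534, -0.464, 0.464, -0.533]
wrist_force: [-0.4, -1.4, 0.7]
finger_gap: 0.0307
```

```bash
python3 - <<'E'
from h import *
import cv2
o=env.get_obs(); print(o["t"],o["tool_pos"],o["joint_positions"].round(2),o["finger_gap"]);print(Ro.from_quat(o["ee_rot"]).as_matrix().round(3))
im,d=env.grab_frame("wrist");cv2.imwrite("pics/w1.png",im[:,:,::-1])
for n,z in [("fork_mid",.038),("steel_plate",.012),("rack",0)]:
    r=env.place_of("wrist",n); print(n,[(x["centre"],x["conf"],atz("wrist",x["centre"],z,o).round(4)) for x in r[:2]])
P=cloud("wrist",d,o)
m=(P[...,2]>.06)&(P[...,2]<.069)&(P[...,0]>.51)&(P[...,0]<.55)&(P[...,1]>-.32)&(P[...,1]<-.27)
q=P[m];print(len(q),cv2.minAreaRect(q[:,:2].astype(np.float32)),q.mean(0))
m=(P[...,2]>.022)&(P[...,2]<.034)&(P[...,0]>.48)&(P[...,0]<.68)&(P[...,1]>-.37)&(P[...,1]<-.22)
q=P[m];print(len(q),cv2.minAreaRect(q[:,:2].astype(np.float32)),q.mean(0))
E
```

```text
2.55 [ 0.53170464 -0.29699527  0.22033694] [ 0.72  0.75 -0.52  1.65  0.46  0.86  0.16] 0.030685376855375646
[[ 0.139 -0.001  0.99 ]
 [-0.99  -0.001  0.139]
 [ 0.001 -1.    -0.001]]
fork_mid [([182.2, 322.7], 0.56, array([ 0.5341, -0.2967,  0.038 ])), ([179.7, 394.6], 0.42, array([ 0.6114, -0.2831,  0.038 ]))]
steel_plate [([173.9, 355.7], 0.72, array([ 0.5722, -0.2875,  0.012 ]))]
rack [([179.0, 358.9], 0.91, array([ 0.579 , -0.2955,  0.    ]))]
160 ((0.5318232178688049, -0.2974940240383148), (0.005124133080244064, 0.027481723576784134), 7.955751419067383) [ 0.5318144  -0.29730037  0.06293061]
4525 ((0.5767933130264282, -0.2910130023956299), (0.1282152235507965, 0.05776981636881828), 8.286568641662598) [ 0.57355046 -0.28923601  0.02698628]
```

View pics/w1.png

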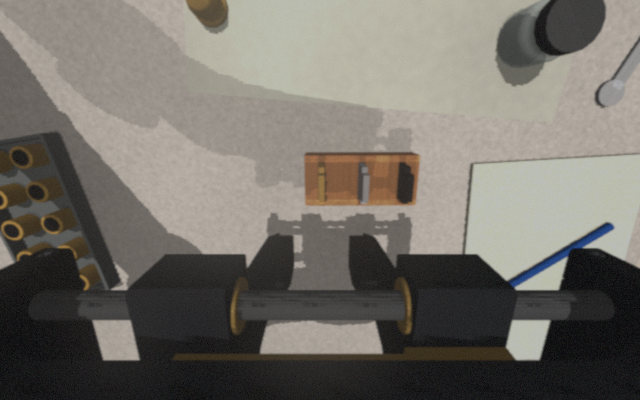

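Emit:
{"fn": "play_rows", "kwargs": {
  "steps": [
    [[0,0,-0.8],[0,0,0],-0.3],
    [[0,0,-1.6],[0,0,0],-0.3],
    [[0,0,-2.2],[0,0,0],-0.3],
    [[0,0,-2.5],[0,0,0],-0.3],
    [[0,0,-2.5],[0,0,0],-0.3],
    [[0,0,-2.5],[0,0,0],-1],
    [[0,0,-2.5],[0,0,0],-1],
    [[0,0,-2.5],[0,0,0],-1]
  ],
  "force": 30
}}

```text
t: 3.75
tool_pos: [0.5329, -0.2967, 0.0717]
ee_rot: [-0.534, 0.463, -0.464, 0.534]
wrist_force: [0.2, 1.0, 3.6]
finger_gap: 0.0057
```

Emit:
{"fn": "play_rows", "kwargs": {
  "steps": [
    [[0,0,0],[0,0,0],-1],
    [[0,0,0.2],[0,0,0],-1],
    [[0,0,0.4],[0,0,0],-1],
    [[0,0,0.9],[0,0,0],-1],
    [[0,0,1.6],[0,0,0],-1],
    [[0,0,2.3],[0,0,0],-1],
    [[0,0,2.5],[0,0,0],-1]
  ]
}}

```text
t: 4.62
tool_pos: [0.5336, -0.2966, 0.2238]
ee_rot: [-0.533, 0.462, -0.465, 0.535]
wrist_force: [0.3, -0.3, -1.1]
finger_gap: 0.0052
```

```bash
python3 - <<'E'
from h import *
import cv2
o=env.get_obs(); print(o["t"],o["tool_pos"],o["finger_gap"])
for c in ("wrist","side"):
    im,d=env.grab_frame(c);cv2.imwrite(f"pics/{c}2.png",im[:,:,::-1])
cv2.imwrite("pics/side2c.png",cv2.resize(im[170:370,280:480,::-1],None,fx=3,fy=3))
E
```

```text
4.625 [ 0.53357093 -0.29664589  0.2237747 ] 0.0052474570519649875
```

View pics/side2c.png

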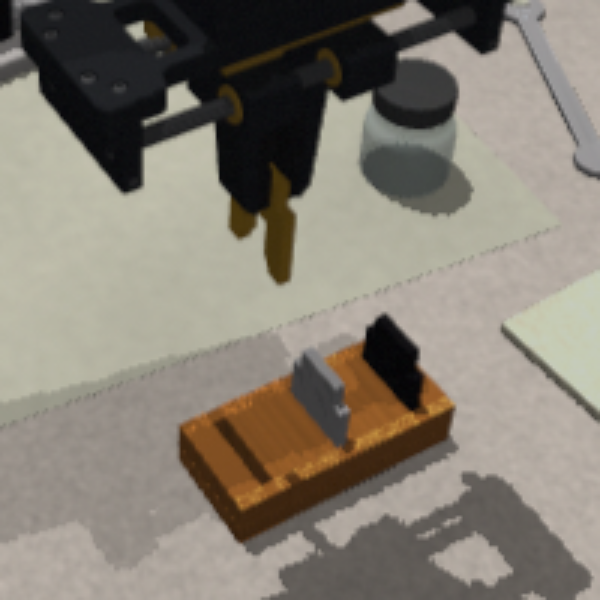

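View pics/wrist2.png

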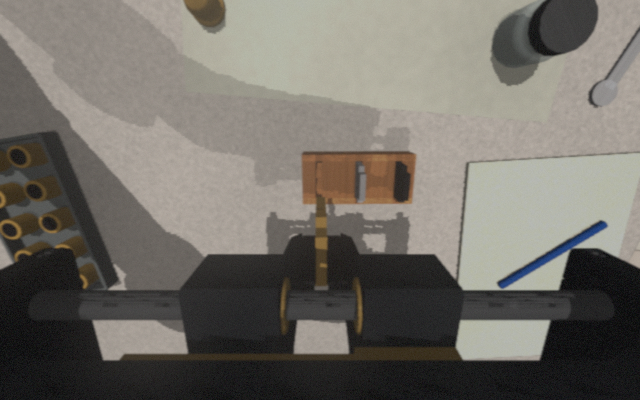

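Emit:
{"fn": "play_rows", "kwargs": {
  "steps": [
    [[0,0.9,0.3],[0,0,0.1],-1],
    [[0,1.8,0.5],[0,0,0.2],-1],
    [[0,2.7,0.5],[0,0,0.3],-1],
    [[-0.1,3.6,0.5],[0,0,0.4],-1],
    [[-0.1,4.5,0.5],[0,0,0.5],-1],
    [[-0.1,5.4,0.5],[0,0,0.5],-1],
    [[-0.1,6.2,0.5],[0,0,0.5],-1],
    [[-0.16,6.73,0.5],[0,0,0.5],-1]
  ]
}}

```text
t: 5.72
tool_pos: [0.5215, 0.11, 0.2489]
ee_rot: [0.551, -0.445, 0.443, -0.55]
wrist_force: [0.4, 0.4, -0.7]
finger_gap: 0.006
```

Emit:
{"fn": "play_rows", "kwargs": {
  "steps": [
    [[0,0,0],[0,0,0],-1],
    [[0,0,0],[0,0,0],-1],
    [[0,0,0],[0,0,0],-1]
  ]
}}

```text
t: 6.1
tool_pos: [0.5226, 0.1054, 0.2499]
ee_rot: [0.55, -0.445, 0.445, -0.549]
wrist_force: [-1.1, 0.0, -0.2]
finger_gap: 0.0058
```

```bash
python3 - <<'E'
from h import *
import cv2
o=env.get_obs(); print(o["t"],o["tool_pos"],o["joint_positions"].round(2),o["finger_gap"]);print(Ro.from_quat(o["ee_rot"]).as_matrix().round(3))
im,d=env.grab_frame("wrist");cv2.imwrite("pics/w3.png",im[:,:,::-1]); np.savez("w3.npz",d=d,p=o["tool_pos"],q=o["ee_rot"])
for n,z in [("slot_seat",.081),("bolt_head",.075),("lug",.075),("gap_mouth",.088),("runner_front",.075)]:
    r=env.place_of("wrist",n); print(n,[(x["centre"],x["conf"],atz("wrist",x["centre"],z,o).round(4)) for x in r[:2]])
E
```

```text
6.1 [0.52260176 0.10538167 0.24988917] [ 0.03  0.62 -0.52  1.84  0.42  0.79 -0.5 ] 0.0057988867334691635
[[ 0.206 -0.001  0.978]
 [-0.978 -0.001  0.206]
 [ 0.001 -1.    -0.001]]
slot_seat [([185.9, 323.8], 0.66, array([0.5261, 0.1051, 0.081 ]))]
bolt_head [([185.1, 345.4], 0.58, array([0.5489, 0.1092, 0.075 ])), ([184.7, 322.1], 0.34, array([0.5244, 0.1045, 0.075 ]))]
lug [([183.7, 311.5], 0.89, array([0.5131, 0.1033, 0.075 ]))]
gap_mouth [([187.6, 351.6], 0.96, array([0.554 , 0.1109, 0.088 ]))]
runner_front [([180.3, 256.1], 0.66, array([0.4546, 0.0947, 0.075 ]))]
```

View pics/w3.png

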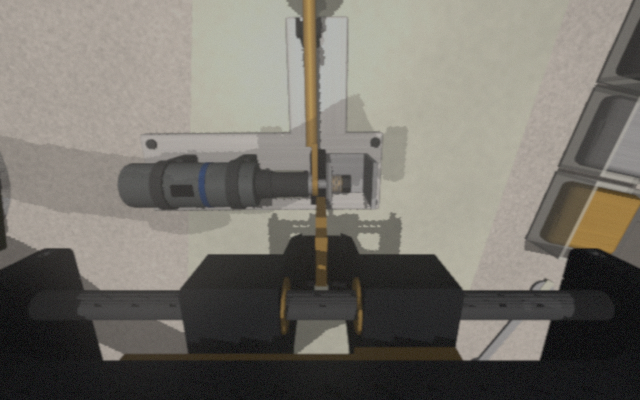

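```bash
python3 - <<'E'
from h import *
import cv2
im=cv2.imread("pics/w3.png"); cv2.imwrite("pics/w3c.png",cv2.resize(im[140:215,270:390],None,fx=6.5,fy=6.5,interpolation=cv2.INTER_CUBIC))
z=np.load("w3.npz");o=dict(tool_pos=z["p"],ee_rot=z["q"]);P=cloud("wrist",z["d"],o)
def rows(z0,z1,b):
    x0,x1,y0,y1=b
    m=(P[...,2]>z0)&(P[...,2]<z1)&(P[...,0]>x0)&(P[...,0]<x1)&(P[...,1]>y0)&(P[...,1]<y1);return m
m=rows(.085,.105,(.3,.44,.03,.15)); q=P[m];print("runner",len(q),cv2.minAreaRect(q[:,:2].astype(np.float32)))
# ridge line of runner: line fit
v=cv2.fitLine(q[:,:2].astype(np.float32),cv2.DIST_L2,0,.01,.01).ravel();print(np.degrees(np.arctan2(v[1],v[0])),v)
m=rows(.008,.02,(.3,.65,.0,.3)); q=P[m];print("jig plate",len(q),q[:,2].mean())
m=rows(.08,.095,(.5,.62,.06,.15))
ys,xs=np.where(m);print(xs.min(),xs.max(),ys.min(),ys.max())
for r in (168,172,176,180,186,190,195,200):
    print(r,[(c,round(P[r,c,2]*1000)) for c in range(300,384,2)])
E
```

```text
runner 4689 ((0.3839263319969177, 0.07523408532142639), (0.12339453399181366, 0.04817560687661171), 12.580211639404297)
13.664529 [0.97169554 0.2362366  0.3826836  0.07775629]
jig plate 13543 0.01504155937635987
297 377 139 209
168 [(300, 15), (302, 15), (304, 14), (306, 15), (308, 16), (310, 53), (312, 83), (314, 84), (316, 84), (318, 55), (320, 54), (322, 53), (324, 54), (326, 86), (328, 86), (330, 87), (332, 19), (334, 19), (336, 19), (338, 21), (340, 19), (342, 20), (344, 19), (346, 20), (348, 21), (350, 21), (352, 20), (354, 21), (356, 20), (358, 19), (360, 19), (362, 19), (364, 33), (366, 47), (368, 62), (370, 73), (372, 87), (374, 88), (376, 86), (378, 15), (380, 15), (382, 0)]
172 [(300, 79), (302, 78), (304, 79), (306, 79), (308, 14), (310, 53), (312, 83), (314, 84), (316, 83), (318, 54), (320, 54), (322, 54), (324, 55), (326, 85), (328, 87), (330, 88), (332, 20), (334, 21), (336, 20), (338, 22), (340, 21), (342, 19), (344, 20), (346, 20), (348, 21), (350, 18), (352, 20), (354, 20), (356, 20), (358, 20), (360, 20), (362, 21), (364, 32), (366, 48), (368, 62), (370, 75), (372,
[... 1346 characters left out ...]
20), (364, 38), (366, 52), (368, 66), (370, 78), (372, 86), (374, 86), (376, 86), (378, 15), (380, -1), (382, 0)]
190 [(300, 86), (302, 87), (304, 87), (306, 88), (308, 84), (310, 84), (312, 87), (314, 86), (316, 86), (318, 54), (320, 55), (322, 55), (324, 54), (326, 85), (328, 86), (330, 88), (332, 84), (334, 83), (336, 83), (338, 79), (340, 83), (342, 80), (344, 81), (346, 80), (348, 81), (350, 80), (352, 21), (354, 20), (356, 20), (358, 19), (360, 19), (362, 22), (364, 37), (366, 53), (368, 68), (370, 80), (372, 87), (374, 87), (376, 15), (378, 14), (380, -1), (382, 0)]Traceback (most recent call last):
  File "<stdin>", line 15, in <module>
ValueError: cannot convert float NaN to integer
```

View pics/w3c.png

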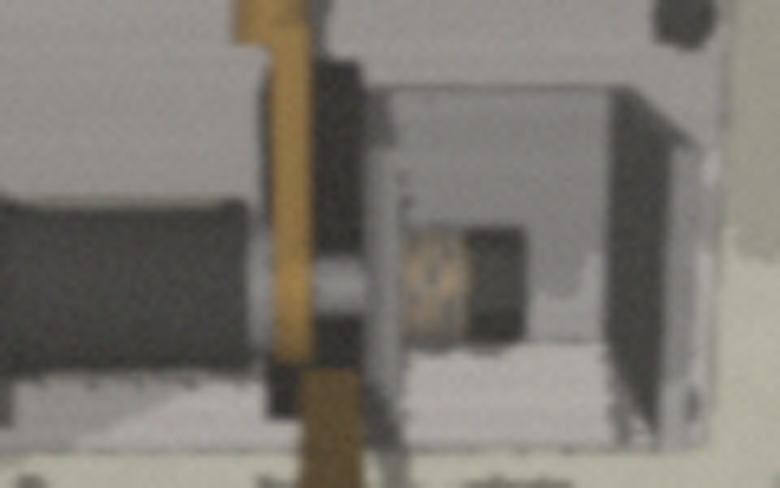

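```bash
cat > fit.py <<'E'
from h import *
import cv2
z=np.load("w3.npz");o=dict(tool_pos=z["p"],ee_rot=z["q"]);P=cloud("wrist",z["d"],o);Z=P[...,2]
def edge(rows,c0,c1,zmin,side,zt):
    out=[]
    for r in rows:
        cs=[c for c in range(c0,c1) if Z[r,c]>zmin]
        if cs:
            c=(max(cs)+.5) if side>0 else (min(cs)-.5)
            out.append(atz("wrist",(r,c),zt,o)[:2])
    out=np.array(out).astype(np.float32)
    v=cv2.fitLine(out,cv2.DIST_HUBER,0,.001,.001).ravel()
    if v[1]<0:v[:2]*=-1
    return v,out
for nm,a in dict(frontR=(range(158,205),326,336,.0845,1,.088),rearR=(range(165,205),366,382,.0845,1,.088)).items():
    v,out=edge(*a); res=(out-v[2:])@np.array([-v[1],v[0]])
    print(nm,"yaw",90-0+np.degrees(np.arctan2(v[1],v[0]))-180,v[2:],"rms",res.std())
# jig base corners / shank / head centre rows
for nm,c,zt,zm in [("shank",range(319,325),.075,.068),("head",range(340,350),.075,.068)]:
    L=[]
    for cc in c:
        rs=[r for r in range(165,205) if Z[r,cc]>zm and Z[r,cc]<.0885]
        L.append((min(rs)-.5,max(rs)+.5,cc))
    print(nm,L)
# held plate points
m=(Z>.15)&(Z<.235)
E
python3 fit.py
```

```text
frontR yaw 12.441895 [0.5330612  0.10510908] rms 0.0014342448
rearR yaw 12.981079 [0.5784979  0.11560025] rms 0.00035540588
shank [(178.5, 188.5, 319), (178.5, 188.5, 320), (178.5, 188.5, 321), (178.5, 188.5, 322), (178.5, 188.5, 323), (178.5, 188.5, 324)]
head [(175.5, 191.5, 340), (174.5, 192.5, 341), (174.5, 192.5, 342), (174.5, 192.5, 343), (174.5, 192.5, 344), (174.5, 192.5, 345), (174.5, 192.5, 346), (174.5, 192.5, 347), (174.5, 192.5, 348), (174.5, 192.5, 349)]
```

```bash
cat >> fit.py <<'E'
print("---")
yaw=np.radians(12.8);ex=np.array([np.cos(yaw),np.sin(yaw)]);ey=np.array([-ex[1],ex[0]])
sh=atz("wrist",(183.5,321.5),.075,o)[:2];hd=atz("wrist",(183.5,345),.075,o)[:2]
print("shank",sh,"head",hd, "y:",sh@ey,hd@ey)
for nm,a,xj in [("frontR",(range(158,205),326,336,.0845,1,.088),-16),("rearR",(range(165,205),366,382,.0845,1,.088),31)]:
    v,out=edge(*a); xs=np.median(out@ex); print(nm,"slot x along ex:",xs-(xj+25.5)/1000)
# lug right edge near rows 182-188
L=[]
for r in range(182,189):
    cs=[c for c in range(308,320) if Z[r,c]>.0815]; L.append(atz("wrist",(r,max(cs)+.5),.087,o)[:2]@ex)
print("lugR slot",np.median(L)+.0045)
T=o["tool_pos"][:2];print("tcp",T@ex,T@ey)
# plate
m=(Z>.16)&(Z<.24);ys,xs=np.where(m);print(len(ys),ys.min() if len(ys) else 0)
for r in range(190,250,6): print(r,[(c,round(1000*Z[r,c])) for c in range(310,334,1) if Z[r,c]>.13])
E
python3 fit.py|sed -n '/---/,$p'
```

```text
---
shank [0.52350257 0.10568055] head [0.54808913 0.11086036] y: -0.01292688364022512 -0.013322911839774352
frontR slot x along ex: 0.53368551427224
rearR slot x along ex: 0.5332558513492862
lugR slot 0.5333132344799872
tcp 0.5329619197113623 -0.01301876499306675
950 197
190 []
196 []
202 [(316, 201), (317, 201), (318, 201), (319, 201), (320, 201), (321, 200), (322, 201), (323, 202), (324, 202)]
208 [(316, 214), (317, 213), (318, 214), (319, 213), (320, 213), (321, 214), (322, 213), (323, 212), (324, 213), (325, 213)]
214 [(315, 223), (316, 223), (317, 223), (318, 224), (319, 223), (320, 225), (321, 223), (322, 224), (323, 224), (324, 224), (325, 224)]
220 [(315, 229), (316, 228), (317, 228), (318, 228), (319, 227), (320, 229), (321, 229), (322, 229), (323, 228), (324, 228), (325, 227)]
226 [(315, 228), (316, 228), (317, 228), (318, 229), (319, 229), (320, 228), (321, 228), (322, 228), (323, 228), (324, 228), (325, 228)]
232 [(315, 234), (316, 236), (317, 235), (318, 234), (319, 234), (320, 235), (321, 235), (322, 235), (323, 236), (324, 234), (325, 236), (326, 234)]
238 [(310, 231), (311, 230), (312, 230), (313, 230), (314, 231), (315, 242), (316, 242), (317, 242), (318, 242), (319, 241), (320, 242), (321, 241), (322, 240), (323, 241), (324, 241), (325, 242), (326, 241), (327, 230), (328, 232), (329, 232), (330, 230), (331, 231), (332, 231), (333, 229)]
244 [(310, 238), (311, 237), (312, 238), (313, 238), (314, 238), (315, 241), (316, 242), (317, 242), (318, 240), (319, 242), (320, 241), (321, 241), (322, 240), (323, 241), (324, 240), (325, 241), (326, 240), (327, 238), (328, 239), (329, 237), (330, 237), (331, 238), (332, 238), (333, 238)]
```

```bash
cat >> fit.py <<'E'
print("+++")
for r,a,b in [(202,316,324),(208,316,325),(214,315,325),(226,315,325),(232,315,326)]:
    zz=np.median(Z[r,a:b]); A=atz("wrist",(r,a-.5),zz,o)[:2];B=atz("wrist",(r,b+.5),zz,o)[:2];C=(A+B)/2
    print(r,round(zz,3),"x",C@ex,"y",C@ey,"w",np.linalg.norm(A-B))
E
python3 fit.py|sed -n '/+++/,$p'
```

```text
+++
202 0.201 x 0.5330561152887571 y 0.005809387365441238 w 0.00565593485918899
208 0.213 x 0.5333941845430173 y 0.005918743517947857 w 0.005875744643285631
214 0.224 x 0.5331351515554509 y 0.005865239263626765 w 0.006086686335830203
226 0.228 x 0.5330630991782331 y 0.0006117477510077728 w 0.005974420972136708
232 0.235 x 0.533334588482016 y -0.00011638718728384592 w 0.0062655524776848055
```

Emit:
{"fn": "play_rows", "kwargs": {
  "steps": [
    [[0,0.017,-0.5],[0,0,0.11],-1],
    [[0,0.017,-1.0],[0,0,0.11],-1],
    [[0,0.017,-1.4],[0,0,0.11],-1],
    [[0,0.017,-1.5],[0,0,0.11],-1],
    [[0,0.017,-1.5],[0,0,0.11],-1],
    [[0,0.017,-1.5],[0,0,0.11],-1]
  ]
}}

```text
t: 7.15
tool_pos: [0.5233, 0.1087, 0.1615]
ee_rot: [-0.553, 0.44, -0.441, 0.554]
wrist_force: [-0.1, 0.2, -0.7]
finger_gap: 0.0055
```

```bash
python3 - <<'E'
from h import *
import cv2
o=env.get_obs(); print(o["t"],o["tool_pos"],o["wrist_force"]);R=Ro.from_quat(o["ee_rot"]).as_matrix();print(np.degrees(np.arctan2(R[1,2],R[0,2])))
im,d=env.grab_frame("wrist");cv2.imwrite("pics/w4.png",im[:,:,::-1]); np.savez("w4.npz",d=d,p=o["tool_pos"],q=o["ee_rot"])
cv2.imwrite("pics/w4c.png",cv2.resize(im[110:260,220:420,::-1],None,fx=4,fy=4,interpolation=cv2.INTER_CUBIC))
im,d=env.grab_frame("side");cv2.imwrite("pics/s4c.png",cv2.resize(im[80:240,180:380,::-1],None,fx=3.75,fy=3.75,interpolation=cv2.INTER_CUBIC))
E
```

```text
7.15 [0.52329001 0.10872425 0.16151867] [-0.14465646  0.19241944 -0.69864314]
12.938802067199573
```

View pics/w4c.png

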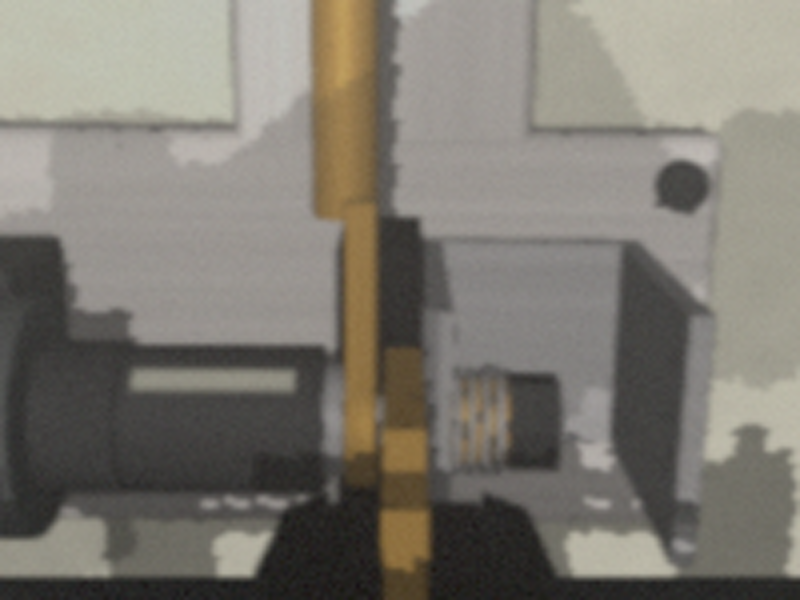

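View pics/s4c.png

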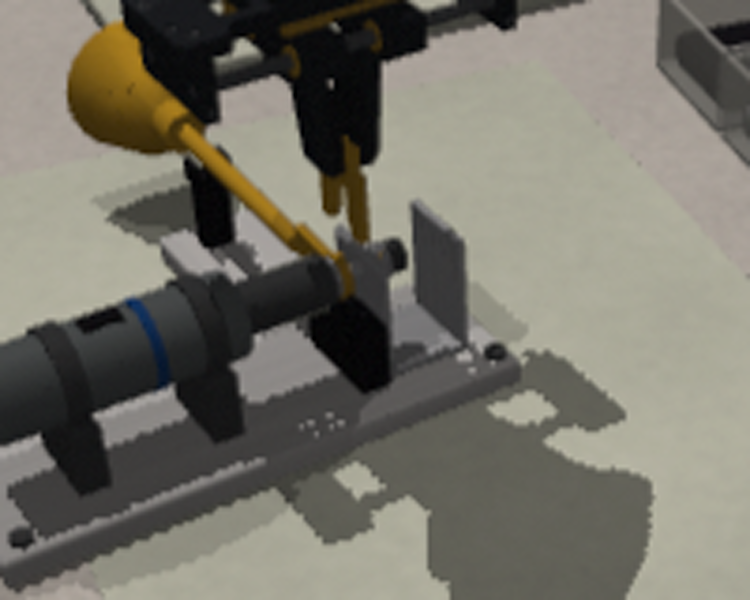

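```bash
python3 - <<'E'
from h import *
z=np.load("w4.npz");o=dict(tool_pos=z["p"],ee_rot=z["q"]);P=cloud("wrist",z["d"],o);Z=P[...,2]
yaw=np.radians(12.8);ex=np.array([np.cos(yaw),np.sin(yaw)]);ey=np.array([-ex[1],ex[0]])
A=lambda r,c,zz:(atz("wrist",(r,c),zz,o)[:2]@ex,atz("wrist",(r,c),zz,o)[:2]@ey)
for r in range(164,262,4):
    print(r,"".join(f"{round(1000*Z[r,c]):4d}" if Z[r,c]==Z[r,c] else "  na" for c in range(306,336)))
# edges
L=[];F=[];B=[]
for r in range(185,226):
    cs=[c for c in range(324,340) if .0845<Z[r,c]<.092]
    if cs:F.append(A(r,max(cs)+.5,.088)[0])
    cs=[c for c in range(375,402) if .0845<Z[r,c]<.092]
    if cs:B.append(A(r,max(cs)+.5,.088)[0])
print("frontR",np.median(F)-.0095,len(F),"rear",np.median(B)-.0565,len(B))
hd=[[r for r in range(190,240) if .06<Z[r,c]<.0885] for c in range(349,358)]
print([(min(h),max(h)) for h in hd]); 
for h in hd[::3]: print("head y",A((min(h)+max(h))/2,353,.075)[1])
for r in range(196,262,6):
    cs=[c for c in range(308,336) if Z[r,c]>.1]
    if cs:
        zz=np.median(Z[r,cs]);a=A(r,min(cs)-.5,zz);b=A(r,max(cs)+.5,zz);print(r,round(zz,4),"x",(a[0]+b[0])/2,"w",b[0]-a[0],"y",a[1])
print("tcp",o["tool_pos"][:2]@ex,o["tool_pos"][:2]@ey)
E
```

```text
164   83  83  82  84  82  83  82  82  20  18  18  19  18  19  17  18  19  18  16  16  15  16  14  15  15  15  16  15  15  16
168   84  82  83  83  82  83  83  83  38  39  38  39  38  38  39  38  38  38  37  15  16  15  15  15  16  15  16  16  15  15
172   82  84  83  84  82  83  82  82  54  53  53  54  53  53  54  54  53  54  54  30  29  31  30  31  20  20  21  21  20  20
176   82  84  83  82  83  84  82  82  54  53  54  54  53  53  55  54  54  54  54  45  47  48  47  47  46  21  20  20  20  21
180   83  82  84  84  84  82  83  84  53  54  55  55  54  55  54  54  53  54  53  57  63  63  62  62  63  60  19  20  19  20
184   83  84  83  83  84  84  82  82  53  55  54  53  53  55  53  54  54  55  56  56  75  77  76  76  75  76  21  20  21  20
188   84  83  83  83  83  83  82  83  54  53  53  54  54  54  54  54  54  54  54  60  85  85  85  86  87  87  86  19  20  20
192   82  84  83  83  83  83  83  83  53  54  54  54  54  54  54  53  55  53  54  86  83  86  86  86  86  86  87  20  19  21
196   83  85  84  83  83  84  83  83  53  54  54  54  54  55  53  54  55  55  53  83  85  85  86  87
[... 2407 characters left out ...]
 y 0.009151463571444604
214 0.1355 x 0.5342726477343263 w 0.006072652889710262 y 0.009121969022198497
220 0.1396 x 0.5342753144969483 w 0.0059419876187342124 y 0.007163392785978845
226 0.1398 x 0.5342794060932783 w 0.0059720102041287415 y 0.0037625328496839277
232 0.1465 x 0.5345412709821644 w 0.00625319948276426 y 0.003124348148868993
238 0.1431 x 0.5350938593086094 w 0.015054521374190943 y -0.0018536429029887154
244 0.1499 x 0.5350606774899523 w 0.014420271591608413 y -0.0021055984848192505
250 0.1555 x 0.5350344771120378 w 0.013910741066511578 y -0.002680973003148376
256 0.1596 x 0.5350172033162908 w 0.013557420428574773 y -0.003810477629033375
tcp 0.5343736142804517 -0.009911729396686584
```

Emit:
{"fn": "play_rows", "kwargs": {
  "steps": [
    [[-0.005,-0.039,-0.05],[0,0,0],-1],
    [[-0.005,-0.039,-0.1],[0,0,0],-1],
    [[-0.005,-0.039,-0.1],[0,0,0],-1],
    [[-0.005,-0.039,-0.1],[0,0,0],-1],
    [[-0.005,-0.039,-0.1],[0,0,0],-1]
  ]
}}

```text
t: 7.88
tool_pos: [0.5224, 0.1062, 0.1546]
ee_rot: [-0.553, 0.44, -0.44, 0.553]
wrist_force: [0.4, 0.1, -0.4]
finger_gap: 0.0058
```

```bash
cat > meas.py <<'E'
from h import *
import cv2,sys
o=env.get_obs();im,d=env.grab_frame("wrist");cv2.imwrite(f"pics/{sys.argv[1]}.png",im[:,:,::-1]);P=cloud("wrist",d,o);Z=P[...,2]
cv2.imwrite(f"pics/{sys.argv[1]}c.png",cv2.resize(im[130:280,220:420,::-1],None,fx=4,fy=4,interpolation=cv2.INTER_CUBIC))
R=Ro.from_quat(o["ee_rot"]).as_matrix();print(o["t"],o["tool_pos"],np.degrees(np.arctan2(R[1,2],R[0,2])),"y axis",R[:,1].round(4),o["wrist_force"].round(1))
yaw=np.radians(12.8);ex=np.array([np.cos(yaw),np.sin(yaw)]);ey=np.array([-ex[1],ex[0]])
A=lambda r,c,zz:np.array([atz("wrist",(r,c),zz,o)[:2]@ex,atz("wrist",(r,c),zz,o)[:2]@ey])
h=o["tool_pos"][2]
X=P[...,:2]@ex;Y=P[...,:2]@ey
def redge(m,zt):
    out=[]
    for r in range(400):
        cs=np.where(m[r])[0]
        if len(cs)>=3: out.append(A(r,cs.max()+.5,zt))
    return np.array(out)
ztop=(Z>.0845)&(Z<.0905)
F=redge(ztop&(X>.535)&(X<.5475)&(Y>-.004)&(Y<.010),.088)
B=redge(ztop&(X>.578)&(X<.598)&(Y>-.03)&(Y<.010),.088)
for n,E,k in (("front",F,.0095),("rear",B,.0565)):
    if len(E)>4:
        p=np.polyfit(E[:,1],E[:,0],1);print(n,len(E),"slot x",np.median(E[:,0])-k,"yaw",12.8-np.degrees(p[0]))
hm=(Z>.06)&(Z<.0885)&(X>.556)&(X<.562)&(abs(Y+.013)<.015)
rs,cs=np.where(hm);print("head y",A((rs.min()+rs.max())/2,np.median(cs),.075)[1], rs.min(),rs.max())
pl=(Z>h-.062)&(Z<h-.012)&(abs(X-.5335)<.006)
for r in range(150,270,5):
    cs=np.where(pl[r])[0]
    if len(cs)>5:
        zz=np.median(Z[r,cs]);a=A(r,cs.min()-.5,zz);b=A(r,cs.max()+.5,zz);print(r,round(zz,4),"x",((a+b)/2)[0].round(5),"w",(b-a)[0].round(5),"y",((a+b)/2)[1].round(5))
print("tcp",o["tool_pos"][:2]@ex,o["tool_pos"][:2]@ey)
E
python3 meas.py w5
```

```text
7.875 [0.52239278 0.10621234 0.15458877] 12.95250278130474 y axis [ 2.e-04  2.e-04 -1.e+00] [ 0.4  0.1 -0.4]
front 19 slot x 0.5339400945042293 yaw 13.769133493554765
rear 53 slot x 0.5331423148217497 yaw 12.305648731450644
head y -0.013054312488254166 203 227
200 0.1018 x 0.53274 w 0.00578 y 0.00681
205 0.1121 x 0.53307 w 0.00607 y 0.00678
210 0.1217 x 0.53278 w 0.00632 y 0.00687
215 0.1303 x 0.5328 w 0.00601 y 0.0069
220 0.1328 x 0.5328 w 0.00594 y 0.00494
225 0.133 x 0.53281 w 0.00596 y 0.00214
230 0.1366 x 0.53282 w 0.00585 y 0.00072
235 0.1311 x 0.53365 w 0.01221 y -0.0046
240 0.1379 x 0.53362 w 0.01171 y -0.00447
tcp 0.5329421664757942 -0.012162436018804602
```

View pics/w5c.png

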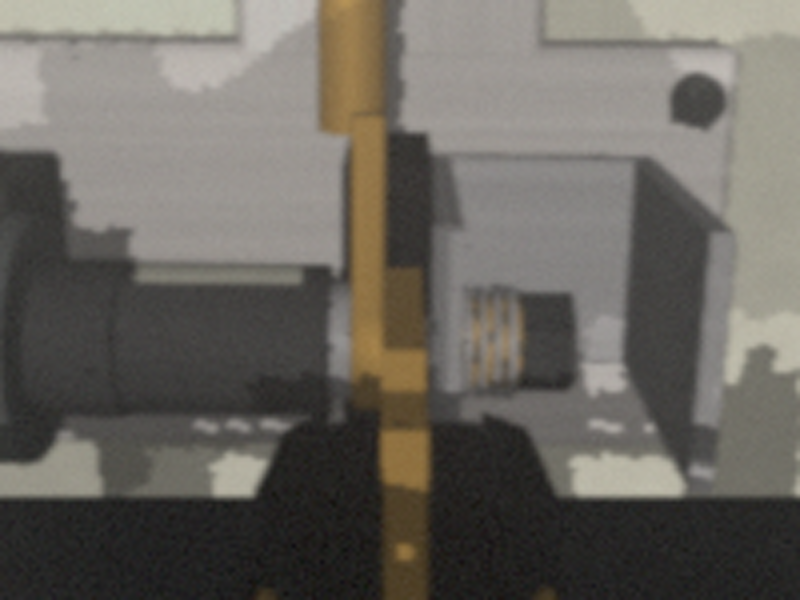

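Emit:
{"fn": "play_rows", "kwargs": {
  "steps": [
    [[0.01,0.002,-0.05],[0,0,0],-1],
    [[0.01,0.002,-0.1],[0,0,0],-1],
    [[0.01,0.002,-0.17],[0,0,0],-1],
    [[0.01,0.002,-0.25],[0,0,0],-1],
    [[0.01,0.002,-0.25],[0,0,0],-1]
  ]
}}

```text
t: 8.55
tool_pos: [0.5226, 0.1062, 0.1391]
ee_rot: [0.553, -0.441, 0.44, -0.553]
wrist_force: [0.4, 0.5, -0.5]
finger_gap: 0.0056
```

```bash
python3 meas.py w6
```

```text
8.55 [0.5226261  0.10615422 0.13905026] 12.955820337408479 y axis [-8.e-04 -3.e-04 -1.e+00] [ 0.4  0.5 -0.5]
front 21 slot x 0.5339225633867275 yaw 11.8914790784144
rear 57 slot x 0.5330841880510088 yaw 12.395490199884822
head y -0.013109401804077945 209 236
195 0.0835 x 0.53353 w 0.01232 y 0.00925
200 0.0858 x 0.53354 w 0.01222 y 0.00657
205 0.0961 x 0.53354 w 0.01157 y 0.00652
210 0.1055 x 0.53353 w 0.01097 y 0.00653
215 0.114 x 0.53353 w 0.01043 y 0.00652
220 0.1171 x 0.53353 w 0.01027 y 0.00478
225 0.1168 x 0.53327 w 0.0098 y 0.00175
230 0.1201 x 0.53328 w 0.00963 y 0.00021
235 0.1157 x 0.53356 w 0.01164 y -0.00462
240 0.1224 x 0.53355 w 0.01224 y -0.00457
tcp 0.5331568092251407 -0.012270807717456332
```

View pics/w6c.png

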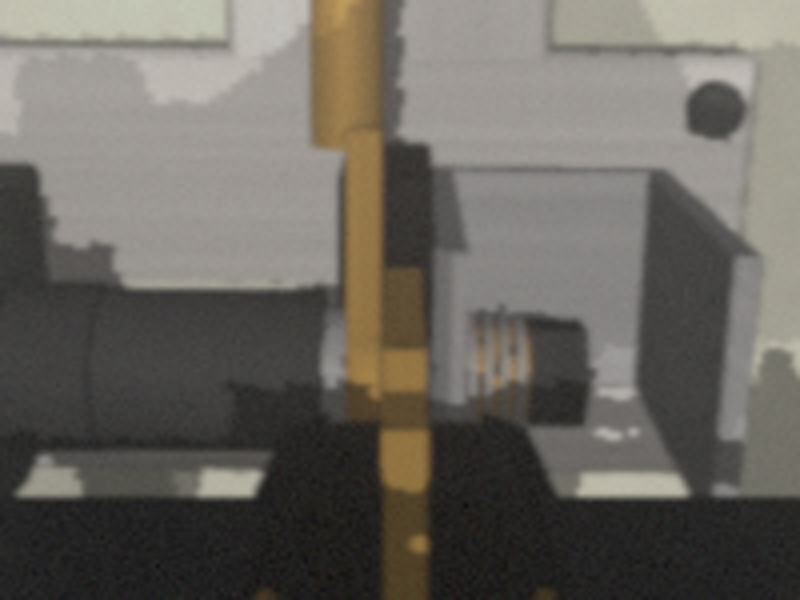

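Emit:
{"fn": "play_rows", "kwargs": {
  "steps": [
    [[0,0,-0.08],[0,0,0],-1],
    [[0,0,-0.16],[0,0,0],-1],
    [[0,0,-0.24],[0,0,0],-1],
    [[0,0,-0.32],[0,0,0],-1],
    [[0,0,-0.38],[0,0,0],-1],
    [[0,0,-0.38],[0,0,0],-1]
  ]
}}

```text
t: 9.35
tool_pos: [0.5228, 0.1062, 0.1164]
ee_rot: [0.553, -0.44, 0.44, -0.553]
wrist_force: [0.3, -0.2, -0.4]
finger_gap: 0.0056
```

```bash
python3 meas.py w7; python3 - <<'E'
from h import *
import cv2
im,d=env.grab_frame("side");cv2.imwrite("pics/s7c.png",cv2.resize(im[80:240,180:380,::-1],None,fx=3.75,fy=3.75,interpolation=cv2.INTER_CUBIC))
E
```

```text
9.35 [0.52279281 0.10621066 0.11643736] 12.95251631112636 y axis [-4.e-04 -1.e-04 -1.e+00] [ 0.3 -0.2 -0.4]
front 23 slot x 0.5339570263700218 yaw 10.40339867927159
rear 47 slot x 0.5330831487395553 yaw 12.328957755837195
head y -0.01324279615819348 222 250
185 0.0771 x 0.53136 w 0.00758 y 0.01996
190 0.0568 x 0.53307 w 0.01254 y 0.01154
195 0.069 x 0.53341 w 0.01238 y 0.01158
200 0.0645 x 0.53342 w 0.01277 y 0.00698
205 0.0743 x 0.53373 w 0.01272 y 0.0068
210 0.0834 x 0.53372 w 0.01209 y 0.00671
215 0.0914 x 0.53372 w 0.01153 y 0.00657
220 0.0938 x 0.53372 w 0.0114 y 0.00453
225 0.094 x 0.53345 w 0.0109 y 0.00169
230 0.0978 x 0.53346 w 0.01068 y 0.00036
235 0.0931 x 0.53347 w 0.0122 y -0.00462
240 0.0995 x 0.53347 w 0.01173 y -0.00469
tcp 0.5333318870641409 -0.012252706081335675
```

View pics/s7c.png

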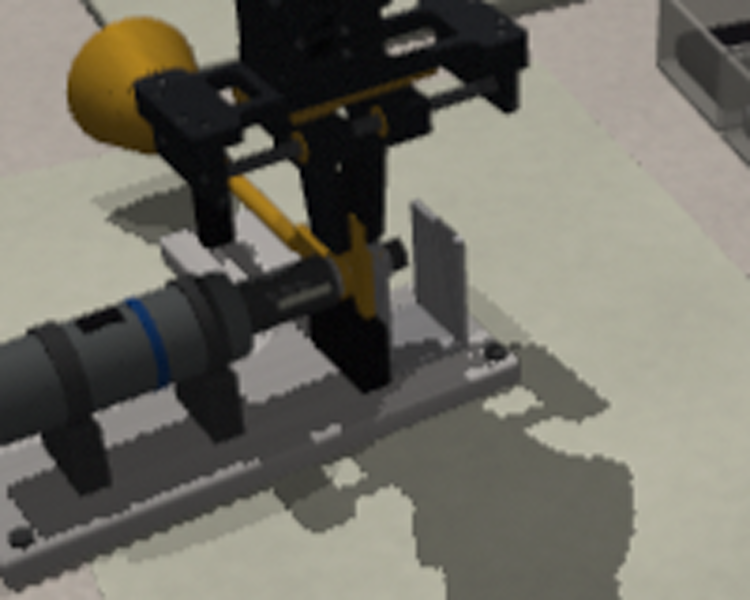

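View pics/w7c.png

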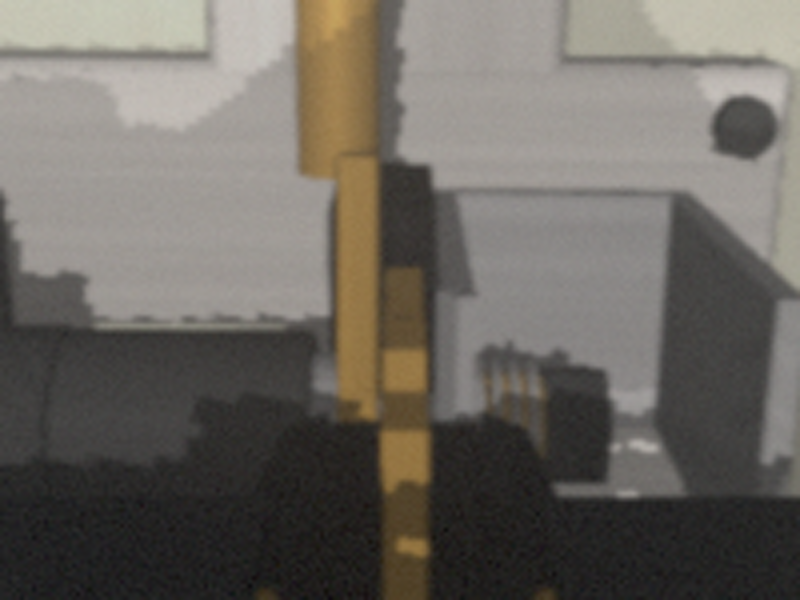

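Emit:
{"fn": "play_rows", "kwargs": {
  "steps": [
    [[0,0,-0.02],[0,0,0],-1],
    [[0,0,-0.035],[0,0,0],-1],
    [[0,0,-0.035],[0,0,0],-1]
  ]
}}

```text
t: 9.82
tool_pos: [0.523, 0.1062, 0.1147]
ee_rot: [-0.553, 0.44, -0.44, 0.553]
wrist_force: [-0.1, 0.0, -0.5]
finger_gap: 0.0053
```

Emit:
{"fn": "play_rows", "kwargs": {
  "steps": [
    [[0,0,-0.035],[0,0,0],-0.8],
    [[0,0,-0.035],[0,0,0],-0.6],
    [[0,0,-0.035],[0,0,0],-0.4],
    [[0,0,-0.035],[0,0,0],-0.4]
  ]
}}

```text
t: 10.32
tool_pos: [0.523, 0.1062, 0.1126]
ee_rot: [-0.553, 0.44, -0.44, 0.553]
wrist_force: [-0.0, 0.2, 0.3]
finger_gap: 0.0266
```

```bash
python3 meas.py w8; python3 - <<'E'
from h import *
import cv2
im,d=env.grab_frame("side");cv2.imwrite("pics/s8c.png",cv2.resize(im[80:240,180:380,::-1],None,fx=3.75,fy=3.75,interpolation=cv2.INTER_CUBIC))
E
```

```text
10.325 [0.52295823 0.10623921 0.11257448] 12.946732502273568 y axis [ 1.e-04  0.e+00 -1.e+00] [-0.   0.2  0.3]
front 24 slot x 0.5337581802987837 yaw 10.000537983300203
rear 45 slot x 0.5330181228236089 yaw 12.339385742003074
head y -0.006939188154703041 223 235
185 0.054 x 0.5323 w 0.01175 y 0.01519
190 0.0538 x 0.53295 w 0.01313 y 0.01176
195 0.0544 x 0.53328 w 0.01382 y 0.00852
200 0.0601 x 0.5333 w 0.01345 y 0.00682
205 0.0701 x 0.53362 w 0.01336 y 0.00667
210 0.0796 x 0.53362 w 0.01266 y 0.00671
215 0.0864 x 0.53363 w 0.01217 y 0.00615
220 0.0894 x 0.53363 w 0.01199 y 0.00432
225 0.0892 x 0.53364 w 0.01207 y 0.00131
230 0.0938 x 0.53337 w 0.01122 y 0.00031
235 0.0847 x 0.53336 w 0.01201 y -0.00663
240 0.0851 x 0.53337 w 0.01204 y -0.00958
245 0.0849 x 0.53337 w 0.01212 y -0.01281
250 0.0849 x 0.53338 w 0.01219 y -0.016
255 0.0843 x 0.53338 w 0.0123 y -0.01952
260 0.0596 x 0.53404 w 0.01302 y -0.03632
tcp 0.5334995205842349 -0.012261517969332817
```

View pics/s8c.png

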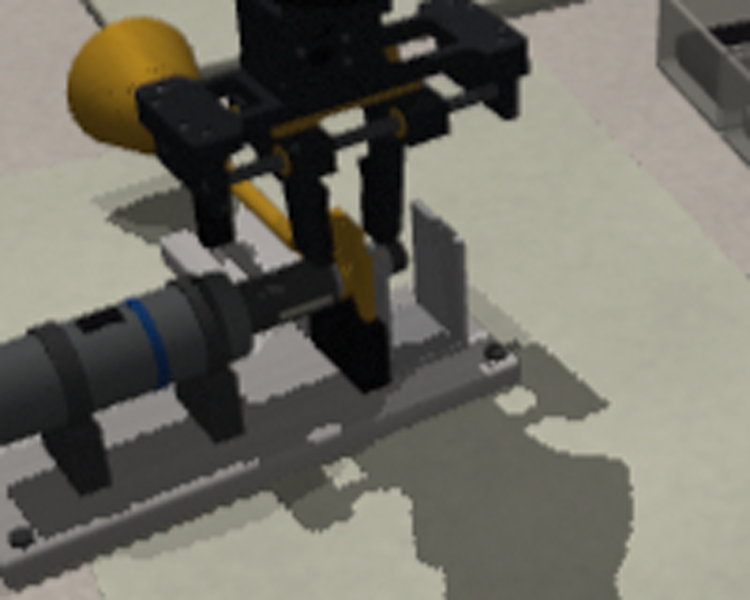

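Emit:
{"fn": "play_rows", "kwargs": {
  "steps": [
    [[0,0,0.3],[0,0,0],-0.4],
    [[0,0,0.9],[0,0,0],-0.4],
    [[0,0,1.6],[0,0,0],-0.4],
    [[0,0,2.3],[0,0,0],-0.4],
    [[0,0,2.3],[0,0,0],-0.4],
    [[0,0,2.3],[0,0,0],-0.4]
  ]
}}

```text
t: 11.18
tool_pos: [0.5225, 0.1058, 0.25]
ee_rot: [0.553, -0.441, 0.44, -0.553]
wrist_force: [-0.6, 0.7, -0.4]
finger_gap: 0.0263
```

```bash
python3 - <<'E'
from h import *
import cv2
o=env.get_obs();im,d=env.grab_frame("wrist");P=cloud("wrist",d,o)
print(o["t"],o["tool_pos"])
cv2.imwrite("pics/w9c.png",cv2.resize(im[130:230,260:400,::-1],None,fx=5.5,fy=5.5,interpolation=cv2.INTER_CUBIC))
yaw=np.radians(12.8);ex=np.array([np.cos(yaw),np.sin(yaw)]);ey=np.array([-ex[1],ex[0]])
X=P[...,:2]@ex;Y=P[...,:2]@ey;Z=P[...,2]
for lo,hi in ((.0975,.115),(.090,.0975)):
    m=(Z>lo)&(Z<hi)&(abs(X-.5335)<.012)&(abs(Y+.013)<.03);q=P[m]
    if len(q): print(m.sum(),np.median(q[:,2]),"x",X[m].mean(),np.ptp(X[m]),"y",Y[m].min(),Y[m].max(),cv2.minAreaRect(q[:,:2].astype(np.float32)))
for n,z in [("fork_mid",.081),("slot_seat",.081),("bolt_head",.075),("gap_mouth",.088)]:
    r=env.place_of("wrist",n); print(n,[(x["centre"],round(x["conf"],2),(atz("wrist",x["centre"],z,o)[:2]@np.c_[ex,ey]).round(4)) for x in r[:2]])
hm=(Z>.078)&(Z<.0885)&(X>.553)&(X<.566)&(abs(Y+.013)<.015)
print("head x range",X[hm].min(),X[hm].max(),"y",Y[hm].min(),Y[hm].max())
E
```

```text
11.175 [0.52248412 0.10577974 0.25003491]
176 0.10592331178717329 x 0.53294690356993 0.004903243713509364 y -0.026794411064919893 0.0009706509294680078 ((0.522549033164978, 0.10547962784767151), (0.004897961392998695, 0.027765387669205666), 12.818323135375977)
56 0.09305428434968646 x 0.5328904295374955 0.005153970345084469 y -0.03312116536787832 0.006784369009151684 ((0.522581160068512, 0.105222687125206), (0.005153411999344826, 0.03989828750491142), 12.903974533081055)
fork_mid []
slot_seat [([187.5, 324.2], 0.66, array([ 0.5368, -0.0153]))]
bolt_head []
gap_mouth [([184.1, 349.2], 0.9, array([ 0.5623, -0.0098]))]
head x range 0.5530871433740715 0.5639184277717246 y -0.022065618431646533 -0.0042914075921730655
```

View pics/w9c.png

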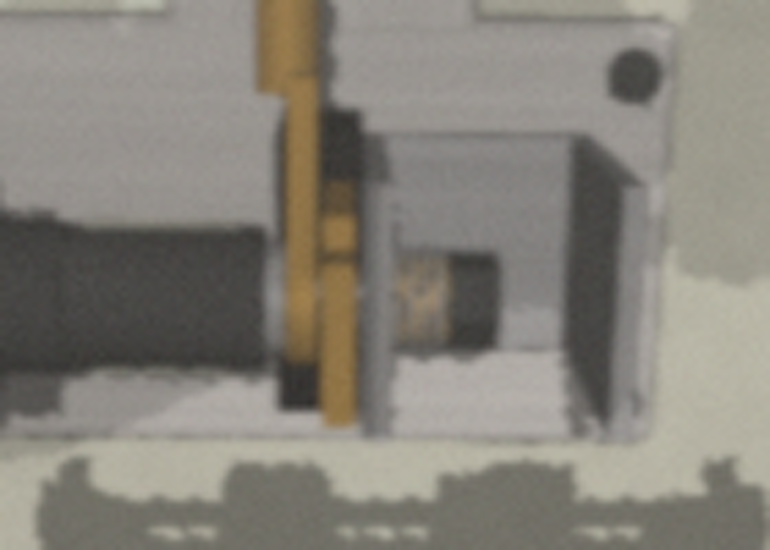

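Emit:
{"fn": "play_rows", "kwargs": {
  "steps": [
    [[0.1,0.02,0],[0,0,-1.25],0],
    [[0.2,0.04,0],[0,0,-2.5],0],
    [[0.3,0.06,0],[0,0,-3.75],0],
    [[0.4,0.08,0],[0,0,-5],0],
    [[0.473,0.097,0],[0,0,-6.25],0],
    [[0.473,0.097,0],[0,0,-7.5],0],
    [[0.473,0.097,0],[0,0,-8.75],0],
    [[0.473,0.097,0],[0,0,-10],0]
  ]
}}

```text
t: 12.42
tool_pos: [0.551, 0.1121, 0.2499]
ee_rot: [0.139, -0.693, 0.693, -0.138]
wrist_force: [-0.4, 0.4, 0.3]
finger_gap: 0.0437
```

Emit:
{"fn": "play_rows", "kwargs": {
  "steps": [
    [[0,0,-0.3],[0,0,-1.27],0],
    [[0,0,-0.7],[0,0,-1.27],0],
    [[0,0,-1.0],[0,0,-1.27],0],
    [[0,0,-1.0],[0,0,-1.27],0],
    [[0,0,-1.0],[0,0,-1.27],0]
  ]
}}

```text
t: 13.05
tool_pos: [0.5516, 0.1122, 0.1909]
ee_rot: [0.079, -0.703, 0.703, -0.079]
wrist_force: [0.0, 0.6, 0.1]
finger_gap: 0.044
```

```bash
python3 - <<'E'
from h import *
import cv2
o=env.get_obs();im,d=env.grab_frame("wrist");P=cloud("wrist",d,o)
R=Ro.from_quat(o["ee_rot"]).as_matrix()
yaw=np.radians(12.8);ex=np.array([np.cos(yaw),np.sin(yaw)]);ey=np.array([-ex[1],ex[0]])
print(o["t"],o["tool_pos"],o["tool_pos"][:2]@np.c_[ex,ey],o["finger_gap"],o["joint_positions"].round(2));print(R.round(3),np.degrees(np.arctan2(R[1,2],R[0,2])))
cv2.imwrite("pics/w10.png",im[:,:,::-1])
X=P[...,:2]@ex;Y=P[...,:2]@ey;Z=P[...,2]
hm=(Z>.077)&(Z<.0885)&(X>.555)&(X<.566)&(abs(Y+.013)<.015)
if hm.any(): print("head x",X[hm].min(),X[hm].max(),"y",Y[hm].min(),Y[hm].max())
for n,z in [("bolt_head",.075),("gap_mouth",.088)]:
    r=env.place_of("wrist",n); print(n,[(x["centre"],round(x["conf"],2),(atz("wrist",x["centre"],z,o)[:2]@np.c_[ex,ey]).round(4)) for x in r[:2]])
for t,z in ((.003,0),(.022,0)): print("proj",proj("wrist",o["tool_pos"]+R[:,1]*t,o))
E
```

```text
13.05 [0.55159281 0.11217411 0.19085761] [ 0.56273737 -0.01281805] 0.04403585958505228 [-0.25  0.7  -0.06  1.83  0.07  0.61 -1.7 ]
[[-0.975  0.     0.221]
 [-0.221  0.    -0.975]
 [-0.    -1.     0.   ]] -77.20899738050082
head x 0.5550446667169433 0.565227139302801 y -0.021231298578074844 -0.003805231666295154
bolt_head [([206.7, 319.9], 0.7, array([ 0.5583, -0.0133]))]
gap_mouth [([206.4, 319.2], 0.62, array([ 0.5629, -0.0128]))]
proj [269.38045163 318.05487757]
proj [251.62598066 318.39291226]
```

View pics/w10.png

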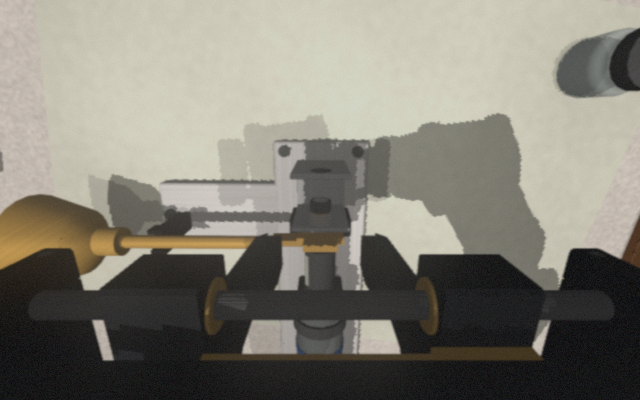

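Emit:
{"fn": "play_rows", "kwargs": {
  "steps": [
    [[0,0,-0.5],[0,0,0],0],
    [[0,0,-1.0],[0,0,0],0],
    [[0,0,-1.3],[0,0,0],0],
    [[0,0,-1.6],[0,0,0],0],
    [[0,0,-1.85],[0,0,0],0],
    [[0,0,-1.85],[0,0,0],0]
  ]
}}

```text
t: 13.95
tool_pos: [0.5508, 0.1119, 0.0787]
ee_rot: [0.079, -0.703, 0.703, -0.078]
wrist_force: [-0.1, -0.7, 0.3]
finger_gap: 0.044
```

```bash
python3 - <<'E'
from h import *
import cv2
o=env.get_obs();print(o["t"],o["tool_pos"],o["finger_gap"],o["wrist_force"])
im,d=env.grab_frame("side");cv2.imwrite("pics/s11c.png",cv2.resize(im[80:240,180:380,::-1],None,fx=3.75,fy=3.75,interpolation=cv2.INTER_CUBIC))
im,d=env.grab_frame("wrist");cv2.imwrite("pics/w11.png",im[:,:,::-1])
E
```

```text
13.95 [0.55081116 0.11193381 0.07868416] 0.04402975291398764 [-0.11313006 -0.6605865   0.26344297]
```

View pics/s11c.png

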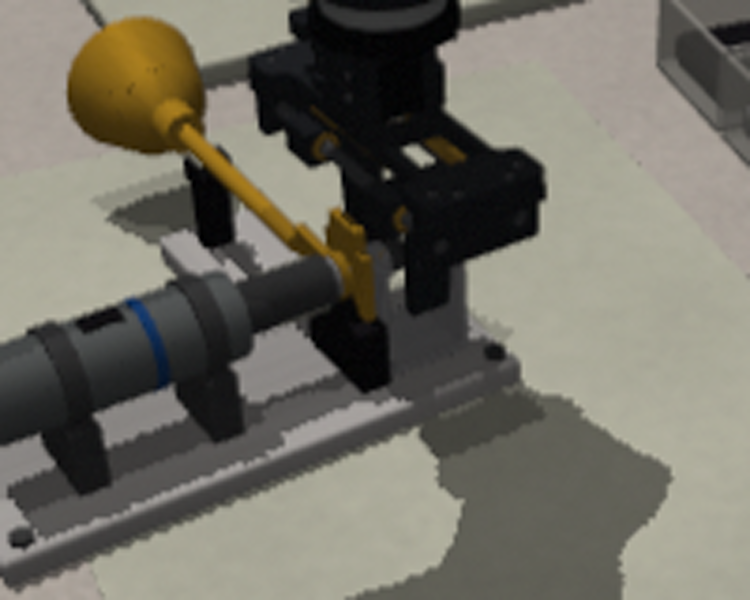

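View pics/w11.png

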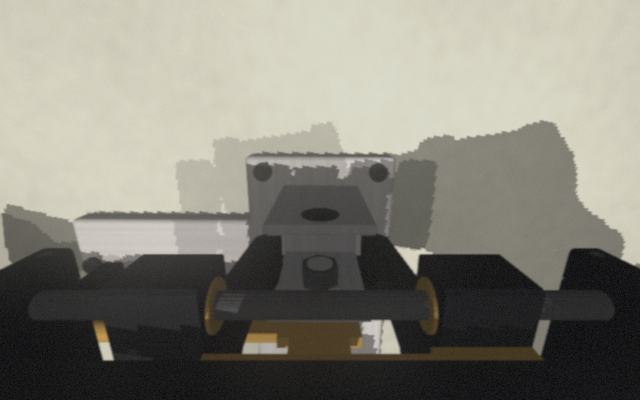

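Fingers straddle the head (head at about (320,268)), and the plate is in the slot. Next I grip the head.

Emit:
{"fn": "play_rows", "kwargs": {
  "steps": [
    [[0,0,0],[0,0,0],-1],
    [[0,0,0],[0,0,0],-1],
    [[0,0,0],[0,0,0],-1],
    [[0,0,0],[0,0,0],-1],
    [[0,0,0],[0,0,0],-1],
    [[0,0,0],[0,0,0],-1],
    [[0,0,0],[0,0,0],-1],
    [[0,0,0],[0,0,0],-1]
  ],
  "force": 35
}}

```text
t: 15.05
tool_pos: [0.5514, 0.1128, 0.0799]
ee_rot: [-0.079, 0.703, -0.702, 0.079]
wrist_force: [-0.7, 3.2, 4.5]
finger_gap: 0.0168
```

```bash
python3 - <<'E'
from h import *
import cv2
o=env.get_obs();print(o["t"],o["tool_pos"],o["finger_gap"],o["wrist_force"],o["torque"])
im,d=env.grab_frame("side");cv2.imwrite("pics/s12c.png",cv2.resize(im[80:240,180:380,::-1],None,fx=3.75,fy=3.75,interpolation=cv2.INTER_CUBIC))
im,d=env.grab_frame("wrist");cv2.imwrite("pics/w12.png",im[:,:,::-1])
E
```

```text
15.05 [0.55141892 0.11282975 0.07992998] 0.01681064783722527 [-0.6635791   3.2127158   4.47341884] [0.56954265 0.26202515 0.03657267]
```

View pics/w12.png

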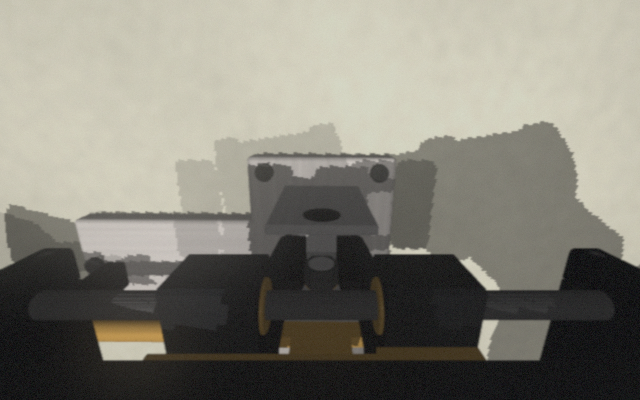

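View pics/s12c.png

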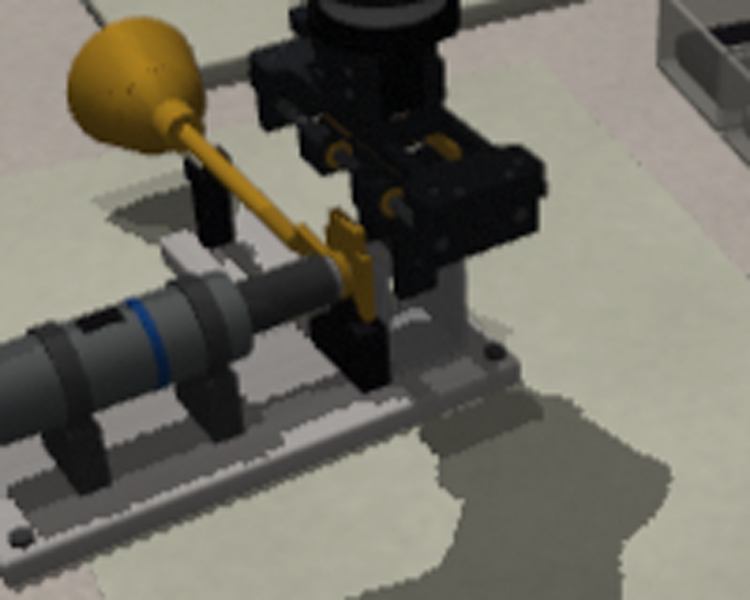

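Emit:
{"fn": "play_rows", "kwargs": {
  "steps": [
    [[0,0,0],[0,0,0],-1],
    [[0,0,0],[0,0,0],-1],
    [[0,0,0],[0,0,0],-1],
    [[0,0,0],[0,0,0],-1],
    [[0,0,0],[0,0,0],-1],
    [[0,0,0],[0,0,0],-1],
    [[0,0,0],[0,0,0],-1],
    [[0,0,0],[0,0,0],-1]
  ]
}}

```text
t: 16.15
tool_pos: [0.5514, 0.1128, 0.08]
ee_rot: [-0.079, 0.703, -0.702, 0.079]
wrist_force: [-1.2, 3.1, 5.3]
finger_gap: 0.0168
```

Emit:
{"fn": "play_rows", "kwargs": {
  "steps": [
    [[0,0,0],[0,0,0],-1],
    [[0,0,0],[0,0,0],-1],
    [[0,0,0],[0,0,0],-1],
    [[0,0,0],[0,0,0],-1],
    [[0,0,0],[0,0,0],-1],
    [[0,0,0],[0,0,0],-1],
    [[0,0,0],[0,0,0],-1],
    [[0,0,0],[0,0,0],-1]
  ]
}}

```text
t: 17.15
tool_pos: [0.5514, 0.1128, 0.0799]
ee_rot: [-0.079, 0.703, -0.702, 0.079]
wrist_force: [-0.8, 3.3, 5.6]
finger_gap: 0.0168
```

Emit:
{"fn": "play_rows", "kwargs": {
  "steps": [
    [[0,0,0],[0,0,0],-1],
    [[0,0,0],[0,0,0],-1],
    [[0,0,0],[0,0,0],-1],
    [[0,0,0],[0,0,0],-1],
    [[0,0,0],[0,0,0],-1],
    [[0,0,0],[0,0,0],-1],
    [[0,0,0],[0,0,0],-1],
    [[0,0,0],[0,0,0],-1]
  ]
}}

```text
t: 18.15
tool_pos: [0.5514, 0.1128, 0.0799]
ee_rot: [-0.079, 0.703, -0.702, 0.079]
wrist_force: [-1.6, 3.1, 6.0]
finger_gap: 0.0171
```

Emit:
{"fn": "play_rows", "kwargs": {
  "steps": [
    [[0,0,0],[0,0,0],-1],
    [[0,0,0],[0,0,0],-1],
    [[0,0,0],[0,0,0],-1],
    [[0,0,0],[0,0,0],-1],
    [[0,0,0],[0,0,0],-1],
    [[0,0,0],[0,0,0],-1],
    [[0,0,0],[0,0,0],-1],
    [[0,0,0],[0,0,0],-1]
  ]
}}

```text
t: 19.15
tool_pos: [0.5514, 0.1129, 0.0799]
ee_rot: [-0.079, 0.703, -0.702, 0.079]
wrist_force: [-0.2, 2.4, 5.0]
finger_gap: 0.0169
```

Emit:
{"fn": "play_rows", "kwargs": {
  "steps": [
    [[0,0,0],[0,0,0],-1],
    [[0,0,0],[0,0,0],-1],
    [[0,0,0],[0,0,0],-1],
    [[0,0,0],[0,0,0],-1],
    [[0,0,0],[0,0,0],-1],
    [[0,0,0],[0,0,0],-1],
    [[0,0,0],[0,0,0],-1],
    [[0,0,0],[0,0,0],-1]
  ]
}}

```text
t: 20.15
tool_pos: [0.5514, 0.1128, 0.0799]
ee_rot: [-0.079, 0.703, -0.702, 0.079]
wrist_force: [-1.1, 3.2, 5.6]
finger_gap: 0.0167
```

Emit:
{"fn": "play_rows", "kwargs": {
  "steps": [
    [[0,0,0],[0,0,0],-1],
    [[0,0,0],[0,0,0],-1],
    [[0,0,0],[0,0,0],-1],
    [[0,0,0],[0,0,0],-1],
    [[0,0,0],[0,0,0],-1],
    [[0,0,0],[0,0,0],-1],
    [[0,0,0],[0,0,0],-1],
    [[0,0,0],[0,0,0],-1]
  ]
}}

```text
t: 21.15
tool_pos: [0.5515, 0.1128, 0.0799]
ee_rot: [-0.079, 0.703, -0.702, 0.079]
wrist_force: [-1.9, 2.3, 4.9]
finger_gap: 0.0166
```

Emit:
{"fn": "play_rows", "kwargs": {
  "steps": [
    [[0,0,0],[0,0,0],-1],
    [[0,0,0],[0,0,0],-1],
    [[0,0,0],[0,0,0],-1],
    [[0,0,0],[0,0,0],-1],
    [[0,0,0],[0,0,0],-1],
    [[0,0,0],[0,0,0],-1],
    [[0,0,0],[0,0,0],-1],
    [[0,0,0],[0,0,0],-1]
  ]
}}

```text
t: 22.15
tool_pos: [0.5514, 0.1128, 0.0799]
ee_rot: [-0.079, 0.703, -0.702, 0.079]
wrist_force: [-2.0, 2.6, 5.7]
finger_gap: 0.0169
```

```bash
python3 - <<'E'
from h import *
import cv2
o=env.get_obs();print(o["t"],o["tool_pos"],o["finger_gap"],o["wrist_force"],o["torque"])
L=[]
for i in range(8):
    im,d=env.grab_frame("side");L.append(cv2.resize(im[140:200,220:300,::-1],None,fx=2.4,fy=2.4))
cv2.imwrite("pics/s13.png",np.vstack([np.hstack(L[:4]),np.hstack(L[4:])]))
print([np.abs(L[i].astype(int)-L[0]).mean().round(2) for i in range(8)])
E
```

```text
22.15 [0.55142832 0.11282596 0.07993195] 0.0168543187323086 [-2.03466647  2.55667403  5.67141159] [0.62138106 0.26054921 0.02040849]
[np.float64(0.0), np.float64(0.55), np.float64(0.55), np.float64(0.56), np.float64(0.55), np.float64(0.55), np.float64(0.55), np.float64(0.55)]
```

View pics/s13.png

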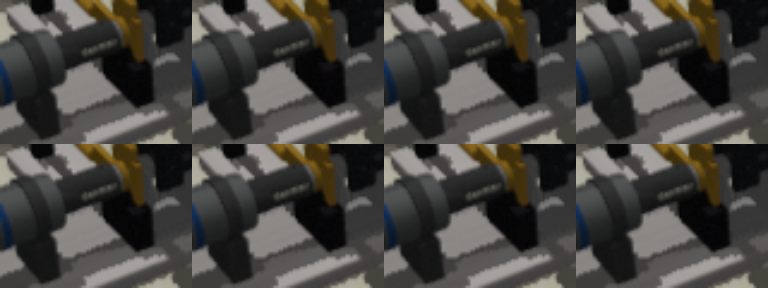

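```bash
python3 - <<'E'
from h import *
import cv2
im,d=env.grab_frame("side");cv2.imwrite("pics/s14c.png",cv2.resize(im[80:240,180:380,::-1],None,fx=3.75,fy=3.75,interpolation=cv2.INTER_CUBIC))
P=cloud("side",d)
yaw=np.radians(12.8);ex=np.array([np.cos(yaw),np.sin(yaw)]);ey=np.array([-ex[1],ex[0]])
X=P[...,:2]@ex;Y=P[...,:2]@ey
m=(abs(X-.533)<.008)&(Y>-.03)&(Y<.003)&(P[...,2]>.09)&(P[...,2]<.115);print(m.sum(),np.percentile(P[m][:,2],[50,90,98]))
E
```

```text
89 [0.10105889 0.10657532 0.10776144]
```

View pics/s14c.png

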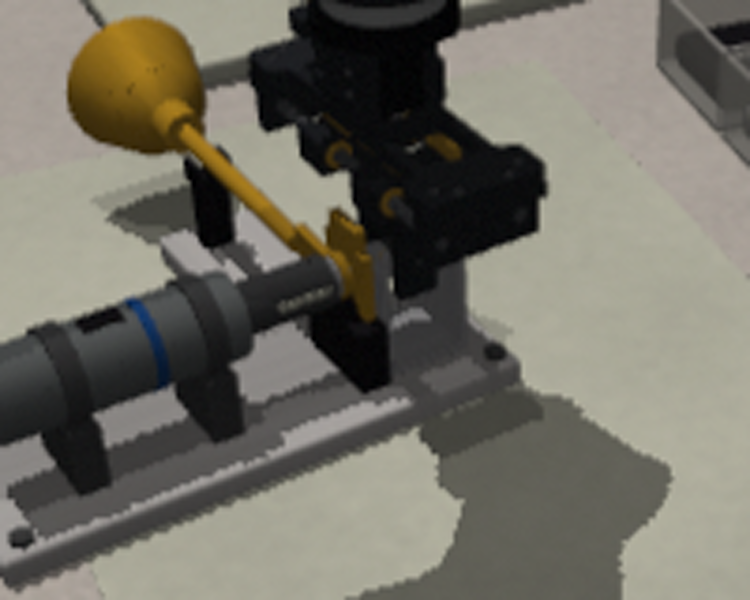

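The plate top measures 107 mm, so it is still home. The white stripe on the socket hasn't moved, so the runner has stalled.

```bash
python3 -c "
from bench import env
print(env.sign_off())"
```

```text
the job is handed in; nothing more can be done
None
```

I put the forked brass plate into the slot, let go of it, then gripped the bolt head at 35 N for about 8 s until the runner stalled. The job was handed in while still holding; `sign_off()` gave no verdict.

- **Plate:** its top measured 106 mm after release and about 107 mm at the end (107 mm expected). In plan it sat within about 1 mm of the slot centre after release.
- **Bolt head:** the finger opening stayed at about 16.8 mm, close to the 17 mm across the flats. The grasp point was a few millimetres from the head's centre.
- **Runner and nut:** the socket's white stripe did not move across eight side-camera frames over about 0.4 s. I could not read how far the nut had run up; I take it as tight from the stall and the hold time, which was longer than the 5 to 7 s needed.
- **Forces and time:** wrist forces stayed at a few newtons at each reading, and the job took about 23 s of the 58 s.
- **Other things:** I planned the moves clear of the two other plates, the jar and the finial. The plates were seen standing upright just after the pickup, but I did not measure any of the four again at the end.
- **Disagreements:** the two bracket edges put the slot centre 0.4 to 0.9 mm apart, so I aimed between them. Before insertion the plate was about 2 mm off where the move should have put it; I corrected that from the wrist image.

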